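# Lock the gauge carriage with its hidden-hole pin

### The arm

A 7-joint arm with a two-finger parallel gripper is mounted at the origin on the work surface. World frame = base frame: x ahead of the robot, y to its left, z up, the work surface at z = 0. Lengths are in m, angles in rad, forces in N, time in s.
With the tool pointing down it reaches from about 0.4 to 0.85 m from the base axis. Payload 4.5 kg.
Tool frame: the origin (TCP) lies midway between the tips of the shut fingers; the grasp point (between the pads) lies 19 mm behind it; z points along the fingers, x is the direction in which the jaws open and shut, and the axes are right-handed (so a half turn about z gives the same grasp; the last joint's range is limited). The gripper opens to 88 mm and grips with 3 to 60 N. Pads are 18 mm wide; open, the fingers measure 123 mm over their backs; the gripper's body (75 mm by 187 mm) begins 45 mm behind the grasp point.
Start: joints at [1.309, 0.689, -0.195, 1.565, 0.157, 0.902, -0.215], TCP at [0.182, -0.598, 0.239] pointing down, gripper open.
Joint ranges: [-3.01, 3.01], [-0.46, 2.08], [-1.47, 1.51], [0.13, 2.56], [-1, 4.14], [0.04, 2.09], [-2.66, 2.66]. Speed limits (rad/s): [2.57, 2.57, 3.14, 3.14, 3.14, 3.14, 3.14].

### API

Orientations are given as a rotation vector (axis times angle).
In Python, from rig import bot, vision gives the robot as it stands. The module is installed in compiled form; this text tells all that it offers.
- The arm moves only by the shell command python3 -m creep 'ROWS' [FORCE]. ROWS is JSON, a list of rows, each a list of 5 numbers: the shift along the tool's x, y, z in m, then the turn about the tool's z in rad, then the opening in per cent of the stroke, from 0 (shut) to 100 (fully open). In form: [[tx, ty, tz, yaw, jaw], ...]. A call has 1 to 10 rows; each row shifts and turns the commanded pose from where the row before left it, along the tool's axes as they then stand; what a row does not reach is not made up. A row lasts 1/10 s, in which the tool goes at most 50 mm and 8.59 degrees, less where a joint would pass 70% of its speed; a pose out of reach is approached as far as the arm can. A call is refused whole if a number of a shift passes 0.05 or a number of a turn 0.15, either way. A call with a gripper value outside its range is refused whole. The fingers move at their own pace and stop on an object; FORCE is the grip in N (left out, the last holds). Time passes only in rows, so rows that do not move let the fingers close. It gives the time, the measured TCP pose, the force and the opening at its end, in the units of the state.
- bot.get_state(): the state, without advancing time (a new reading comes with each control period).
- vision.read_camera(name): name is "side" or "top" or "wrist"; returns (picture, depth): 400x640x3 uint8, blue, green, red; 400x640 float32, m along the optical axis (not along the pixel's ray), 0 where there is no reading.
- vision.camera_params(name): a dict with "mtx" (3x3 intrinsics, pixels), "pose" (4x4, takes a point from camera to world coordinates); the wrist camera has in their place "mount" (4x4, takes a point from camera to tool coordinates, whose origin is the TCP and whose axes are the tool frame's). Camera axes: x right, y down, z forward; pixel columns grow to the right and rows downward; lengths in m; the calibration is good to about 2 mm. A picture is of the moment at which its call begins: read the wrist's pose just before it. camera_params takes no time and is no camera call.
- bot.job_done(): hands the job in, once; it reports no verdict.
The state is a dict: "time": time; "joint_positions": joint angles; "joint_vel": joint speeds; "effort": joint torques, N m; "tcp_pos": TCP position; "orientation": TCP orientation; "ft_force": force on the tool from outside, world axes, zero at the start; "wrist_torque": the same for the moment, N m; "gripper_width": finger opening in m.
Only numpy, scipy, OpenCV 4.12 (cv2) and the standard library are available. Lean on these libraries where they do the work, as an engineer would, in place of code of your own. Each camera call takes 0.05 s, during which the arm holds its last target.

### The job

Lock the bearing gauge for transport: pick up the locking pin, put its nose through the slot in the gauge's cover plate and feel along the carriage hidden behind it until the pin drops into the carriage's hole, then push it fully home, its head against the plate, and let go. Press only gently, never force the pin, and leave the other parts and tools on the counter alone.

Things in the scene. Friction and masses are not known exactly. Their poses are not given: they have to be found in the camera images.
- pin: Steel locking pin. Head: dark ribbed block 40 (x) x 18 (y) x 40 (z) mm, standing on the counter on its underside; grip it across its 18 mm width. From its front face, 24 mm above the underside, a bright round shank, 10 mm diameter, sticks out level 50 mm along +x. Mass about 0.25 kg. Origin: centre of the head's underside; x points to the nose, z up.
- pin_tip (a point): Centre of the shank's nose end, 70 mm ahead (x) of the pin's origin and 24 mm up. The last 8 mm of the shank taper to a flat nose of 5 mm diameter.
- pin_shoulder (a point): Centre of the head's front face, where the shank begins: 20 mm ahead (x) of the pin's origin and 24 mm up. Let go when home, the head droops 1 or 2 mm in the clearance; that is normal.
- gauge: Bearing gauge, fixed to the counter: closed grey housing 180 wide (y) x 100 deep (x) x 75 high mm, round bearing nest on its roof (85 mm high), and behind it a column with a dial, 190 mm high. Its near face is an upright bare steel cover plate, 8 mm thick, with one level slot. Origin: on the counter under the middle of the plate's front face; x points level into the housing, y along the slot, z up.
- slot (a point): Middle of the cover plate's slot at the plate's front face, 50 mm above the counter. The slot is 66 mm wide (y) and 14 mm high (z). Axes as the gauge's. The pin may never bear on any part of the gauge (plate, carriage, housing) with more than 45 N, knocks included: meet it at 10 to 15 mm/s.
- face_middle (a point): Hidden: point straight behind the slot's middle, 20 mm behind the plate's front face, in the front plane of the carriage, a clamped, immovable steel bar 20 mm thick with a flat upright face parallel to the plate. With the nose on this solid face, the head's front is still 30 mm from the plate. It does not mark the hole: see bore_end.
- bore_end (a point): Point straight behind the slot's middle, 50 mm behind the plate's front face: as deep as the nose gets when the pin is home. The carriage has one through hole, 12 mm diameter with 1.5 mm chamfer, parallel to x, at the slot's mid-height, at an unknown place along y, up to 24 mm either side of the middle. The room behind the carriage is free.
- bearing: Bystander: bright deep-groove bearing, 52 mm diameter, 15 mm high, lying flat; origin at the centre of its underside.
- nut: Bystander: notched brass lock nut, about 56 mm across, 10 mm high, lying flat; origin at the centre of its underside.
- cage: Bystander: black polymer bearing cage, a 60 mm ring 13 mm high; origin at the centre of its underside.
- pliers: Bystander: blued circlip pliers lying flat, 175 mm long, 60 mm wide, 12 mm high; origin under the pivot, jaws to +x.
- master_ring: Bystander: steel setting ring, 66 mm diameter, 22 mm high; origin at the centre of its underside.
There are look-alikes about, which are no part of the job. What is meant by the pin is not brown or pink, and is the larger of those in its own colour.

How it is judged:
On the way, in this order (a step that is already met when the one before it is completed fails the run):
1. the pin is lifted clear of the counter (height (world z) of pin above 0.015 m), for 0.1 s.
2. the pin's nose is through the slot, behind the cover plate (x of pin_tip in the frame of gauge above 0.01 m and distance between pin_tip and slot below 0.045 m), for 0.1 s.
At the end, for the whole second after the job is handed in: The pin is in the carriage's hole, fully home: middle of the head's front within 6 mm of the cover plate's front face and 32 mm of the slot's middle, nose at least 43 mm behind that face, shank square to the plate within 0.2 rad; released and at rest (x of pin_shoulder in the frame of gauge above -0.006 m and x of pin_tip in the frame of gauge above 0.043 m and distance between pin_shoulder and slot below 0.032 m and angle between the x axis of pin and the x axis of gauge, either way round below 0.2 rad and linear speed of pin below 0.02 m/s); the robot touches nothing.
It fails at once if the pin is forced against the gauge with more than 45 N (contact force between pin and gauge above 45 N).
It fails at once if another part or tool is moved by more than 15 mm (distance of any of bearing, nut, cage, pliers, master_ring from where it was at the start of the episode above 0.015 m).
It also fails if it takes over 64 s, if anything falls off the work surface, if the arm or the gripper's body presses on something with over 40 N, if the wrist force passes 120 N, or if a joint passes its speed limit or range.

## Working session

There is one attempt and no reset: what is moved stays moved. The work goes in short steps, Python scripts to look and compute and a shell command to move; the robot and the scene stay as the last step left them, time stands still between calls to the robot, and variables do not carry over. Pictures are saved under pics/ and viewed, and the job is handed in when it is done.

```bash
mkdir -p pics; ls
python3 - <<'E'
from rig import bot, vision
import cv2,numpy as np
s=bot.get_state()
for k,v in s.items(): print(k,v)
for n in("side","top","wrist"):
    im,d=vision.read_camera(n); cv2.imwrite(f"pics/{n}0.png",im); np.save(f"pics/{n}0.npy",d)
    p=vision.camera_params(n); print(n,{k:np.round(v,4).tolist() if not isinstance(v,str) else v for k,v in p.items()})
E
```

```text
pics
time 0.0
joint_positions [ 1.30878949  0.69001188 -0.19451978  1.56631177  0.15727286  0.90249062
 -0.21510468]
joint_vel [ 0.00015581 -0.00057439  0.00110407  0.00041514 -0.00015772  0.001077
  0.0002674 ]
effort [ 1.64765243e-04 -5.27563369e+01 -1.26666896e+00 -1.53423035e+01
 -5.26314334e-02  6.50806192e-03  1.70444650e-04]
tcp_pos [ 0.18197758 -0.59727334  0.23790136]
orientation [-2.52380023e+00  1.86914652e+00  2.40559648e-03]
ft_force [-0.69996279  0.53869558 -0.03546459]
wrist_torque [-0.04904147 -0.03795944  0.00648453]
gripper_width 0.08832312671659454
side {'mtx': [[382.8931, 0.0, 326.887], [0.0, 382.8931, 196.2984], [0.0, 0.0, 1.0]], 'pose': [[-0.7565, -0.5111, 0.408, 0.1874], [-0.654, 0.5874, -0.4768, 0.4938], [0.004, -0.6275, -0.7786, 0.7798], [0.0, 0.0, 0.0, 1.0]]}
top {'mtx': [[403.4849, 0.0, 316.466], [0.0, 403.4849, 200.9858], [0.0, 0.0, 1.0]], 'pose': [[0.006, -0.9929, 0.1192, 0.4579], [-0.9998, -0.008, -0.0161, 0.0413], [0.0169, -0.1191, -0.9927, 1.1752], [0.0, 0.0, 0.0, 1.0]]}
wrist {'mtx': [[352.0886, 0.0, 320.3499], [0.0, 352.0886, 195.88], [0.0, 0.0, 1.0]], 'mount': [[1.0, 0.0002, 0.0012, -0.0], [-0.0005, 0.9487, 0.3161, -0.0832], [-0.0011, -0.3161, 0.9487, -0.1459], [0.0, 0.0, 0.0, 1.0]]}
```

View pics/top0.png

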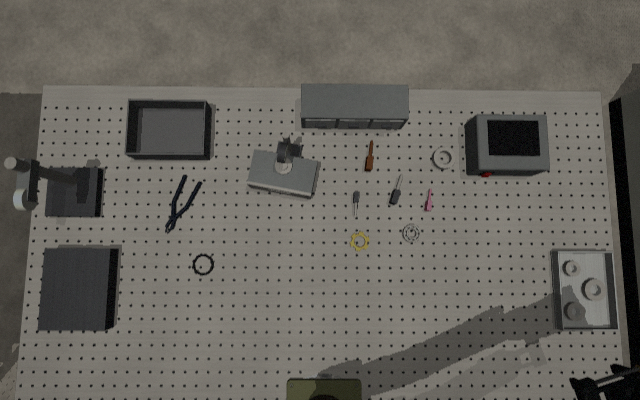

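View pics/side0.png

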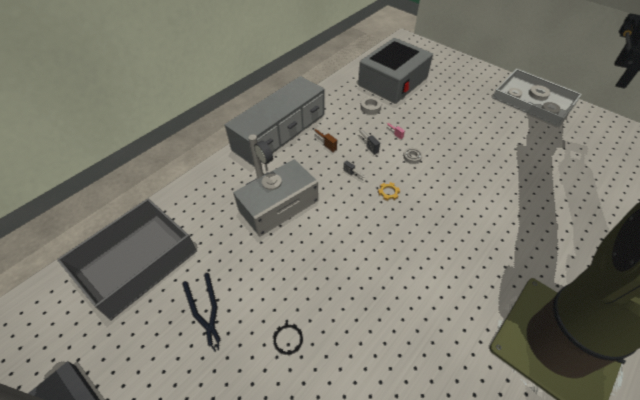

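View pics/wrist0.png

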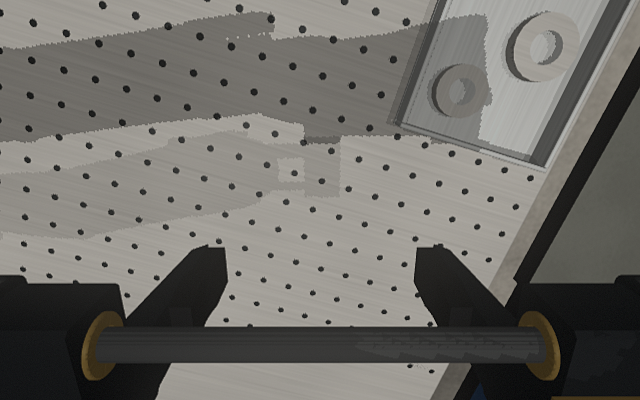

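Candidates in the top view: brown (370,157), pink (429,199), dark larger (397,190), dark smaller (356,200). I choose the dark one at (397,190) and check it with crops.

```bash
cat > h.py <<'E'
import cv2,numpy as np
from scipy.spatial.transform import Rotation as R
from rig import bot,vision
def ray(n,uv,pose=None):
    p=vision.camera_params(n); K=p["mtx"]; P=np.array(p["pose"]) if pose is None else pose
    d=np.linalg.inv(K)@np.array([uv[0],uv[1],1.]); return P[:3,3],P[:3,:3]@d
def onz(n,uv,z,pose=None):
    o,d=ray(n,uv,pose); return o+d*(z-o[2])/d[2]
def tool():
    s=bot.get_state(); T=np.eye(4); T[:3,:3]=R.from_rotvec(s["orientation"]).as_matrix(); T[:3,3]=s["tcp_pos"]; return T
def wpose(T): return T@np.array(vision.camera_params("wrist")["mount"])
def proj(n,X,pose=None):
    p=vision.camera_params(n); P=np.array(p["pose"]) if pose is None else pose
    c=np.linalg.inv(P)@np.append(X,1); q=np.array(p["mtx"])@c[:3]; return q[:2]/q[2]
E
python3 - <<'E'
from h import *
a=cv2.imread("pics/top0.png")[120:260,235:465]; b=cv2.imread("pics/side0.png")[110:250,225:455]
f=lambda x:cv2.resize(x,None,fx=3.4,fy=2*1.05*1.6/1.0 if 0 else 3.4,interpolation=cv2.INTER_CUBIC)
cv2.imwrite("pics/topc.png",f(a)); cv2.imwrite("pics/sidec.png",f(b))
im=cv2.imread("pics/top0.png"); d=np.load("pics/top0.npy")
for nm,uv in dict(pinbig=(396,195),pinnose=(402,176),small=(356,197),gl=(248,188),gr=(313,197),gtop=(320,163)).items():
    print(nm,onz("top",uv,.02).round(3),onz("top",uv,.075).round(3),d[uv[1],uv[0]])
E
```

```text
pinbig [ 0.616 -0.208  0.02 ] [ 0.608 -0.196  0.075] 1.1487458
pinnose [ 0.672 -0.226  0.02 ] [ 0.662 -0.214  0.075] 1.1672378
small [ 0.609 -0.092  0.02 ] [ 0.602 -0.085  0.075] 1.1549753
gl [0.633 0.22  0.02 ] [0.624 0.212 0.075] 1.1871755
gr [0.608 0.033 0.02 ] [0.601 0.033 0.075] 1.1896951
gtop [0.708 0.013 0.02 ] [0.696 0.014 0.075] 1.2005812
```

View pics/topc.png

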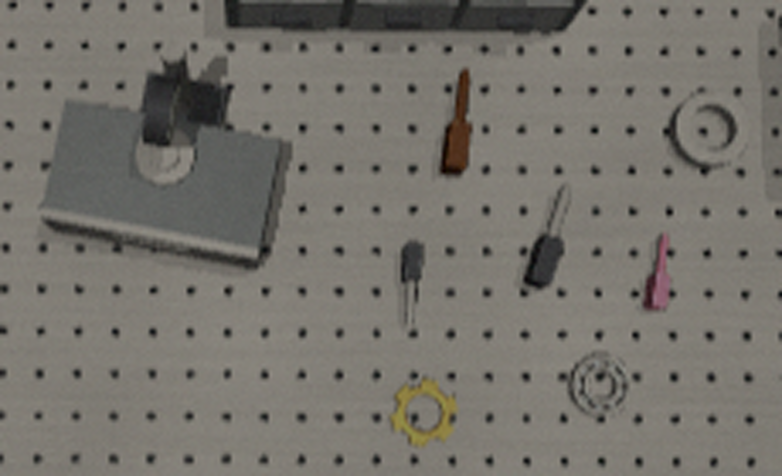

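View pics/sidec.png

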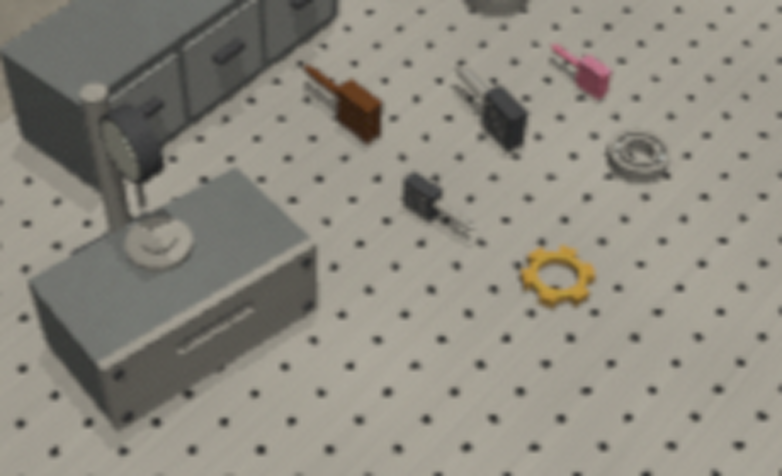

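The larger dark pin has its head at top px (396,197) and its nose at (402,175). The small dark one at (356,197) is clearly smaller, so the choice holds. Next I work out the approach.

Run:
```python
from h import *
T=tool(); print(T.round(3))
h=onz("top",(395.5,197),.03); n=onz("top",(401.8,175),.024); d=n-h; yaw=np.arctan2(d[1],d[0]); print(h,n,yaw)
# desired: tool y -> (cos yaw, sin yaw)
cur=np.arctan2(T[1,1],T[0,1]); print("tool y az",cur,"turn about world z",yaw-cur,"-> about tool z",-(yaw-cur))
tgt=np.array([h[0],h[1],.17]); print("shift in tool axes",T[:3,:3].T@(tgt-T[:3,3]))
```

```text
[[ 0.292 -0.957 -0.001  0.182]
 [-0.957 -0.292  0.001 -0.597]
 [-0.001  0.    -1.     0.238]
 [ 0.     0.     0.     1.   ]]
[ 0.60872497 -0.20422255  0.03      ] [ 0.67416455 -0.225007    0.024     ] -0.30753602469877245
tool y az -2.8456994869789636 turn about world z 2.538163462280191 -> about tool z -2.538163462280191
shift in tool axes [-0.25157604 -0.52283053  0.06839742]
```

```bash
python3 -m creep '[[-0.021,-0.0436,0,0,100],[-0.021,-0.0436,0,0,100],[-0.021,-0.0436,0,0,100],[-0.021,-0.0436,0,0,100],[-0.021,-0.0436,0,0,100],[-0.021,-0.0436,0,0,100],[-0.021,-0.0436,0,0,100],[-0.021,-0.0436,0,0,100],[-0.021,-0.0436,0,0,100],[-0.021,-0.0436,0,0,100]]'
python3 -m creep '[[-0.021,-0.0436,0,-0.1,100],[-0.021,-0.0436,0,-0.14,100],[0,0,0,-0.14,100],[0,0,0,-0.14,100],[0,0,0,-0.14,100],[0,0,0,-0.14,100],[0,0,0,-0.14,100],[0,0,0,-0.14,100],[0,0,0,-0.14,100],[0,0,0,-0.14,100]]'
python3 - <<'E'
from h import *
T=tool(); print(T.round(3), np.array(bot.get_state()["joint_positions"]).round(2))
print(np.arctan2(T[1,1],T[0,1]))
E
```

```text
time: 1.15
tcp_pos: [0.5391, -0.2683, 0.2385]
orientation: [2.524, -1.87, -0.001]
ft_force: [0.0, -1.3, 0.4]
gripper_width: 0.0885
time: 2.15
tcp_pos: [0.6055, -0.201, 0.2384]
orientation: [3.138, 0.142, -0.001]
ft_force: [-0.0, -0.4, 0.6]
gripper_width: 0.0878
[[ 0.996  0.091 -0.001  0.605]
 [ 0.091 -0.996 -0.    -0.201]
 [-0.001 -0.    -1.     0.238]
 [ 0.     0.     0.     1.   ]] [ 0.52  0.74 -0.52  1.51  0.41  1.   -0.02]
-1.4801128840699154
```

```bash
python3 -m creep '[[0,0,0.008,-0.13,100],[0,0,0.008,-0.13,100],[0,0,0.008,-0.13,100],[0,0,0.008,-0.13,100],[0,0,0.008,-0.13,100],[0,0,0.008,-0.13,100],[0,0,0.008,-0.13,100],[0,0,0.008,-0.13,100],[0,0,0.008,-0.13,100],[0,0,0,0,100]]'
python3 - <<'E'
from h import *
T=tool(); print(T.round(4), np.array(bot.get_state()["joint_positions"]).round(2))
print(np.arctan2(T[1,1],T[0,1]))
im,d=vision.read_camera("wrist"); cv2.imwrite("pics/w1.png",im); np.savez("pics/w1.npz",T=T,d=d)
E
```

```text
time: 3.15
tcp_pos: [0.6046, -0.2012, 0.1651]
orientation: [-2.541, -1.843, 0.003]
ft_force: [-0.5, 0.8, 0.5]
gripper_width: 0.0882
[[ 3.105e-01  9.506e-01 -3.000e-03  6.046e-01]
 [ 9.506e-01 -3.105e-01  8.000e-04 -2.012e-01]
 [-2.000e-04 -3.100e-03 -1.000e+00  1.651e-01]
 [ 0.000e+00  0.000e+00  0.000e+00  1.000e+00]] [ 0.65  0.9  -0.78  1.57  0.72  0.98  0.9 ]
-0.3157474913040925
```

View pics/w1.png

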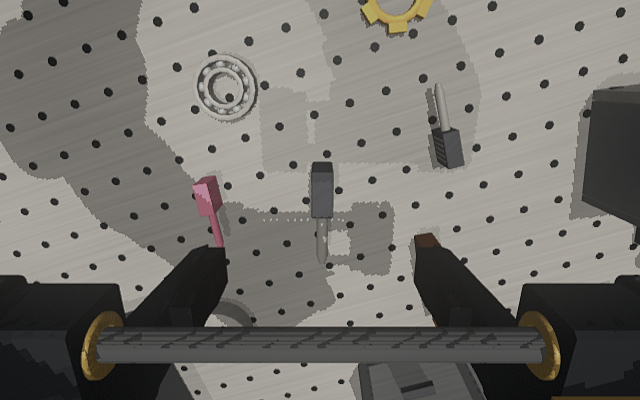

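Run:
```python
from h import *
im=cv2.imread("pics/w1.png"); z=np.load("pics/w1.npz"); P=wpose(z["T"]); d=z["d"]
cv2.imwrite("pics/w1c.png",cv2.resize(im[70:275,270:480],None,fx=2.8,fy=2.8,interpolation=cv2.INTER_CUBIC))
K=np.array(vision.camera_params("wrist")["mtx"])
def pt(u,v):
    D=d[v,u]; return (P@np.append(np.linalg.inv(K)@[u*D,v*D,D],1))[:3].round(4)
for u,v in [(321,180),(321,195),(321,212),(321,235),(321,250),(321,168),(445,140),(450,155),(455,163),(440,100),(439,90)]: print(u,v,pt(u,v))
```

```text
321 180 [ 0.6002 -0.199   0.0398]
321 195 [ 0.6123 -0.2029  0.0393]
321 212 [ 0.6262 -0.2074  0.0396]
321 235 [ 0.6509 -0.2155  0.0282]
321 250 [ 0.6646 -0.2199  0.0288]
321 168 [ 0.5935 -0.1968  0.0283]
445 140 [ 0.602  -0.0953  0.0297]
450 155 [ 0.6149 -0.0942  0.0307]
455 163 [ 0.6225 -0.0918  0.0312]
440 100 [ 0.5717 -0.0901  0.021 ]
439 90 [ 0.5639 -0.0893  0.0212]
```

View pics/w1c.png

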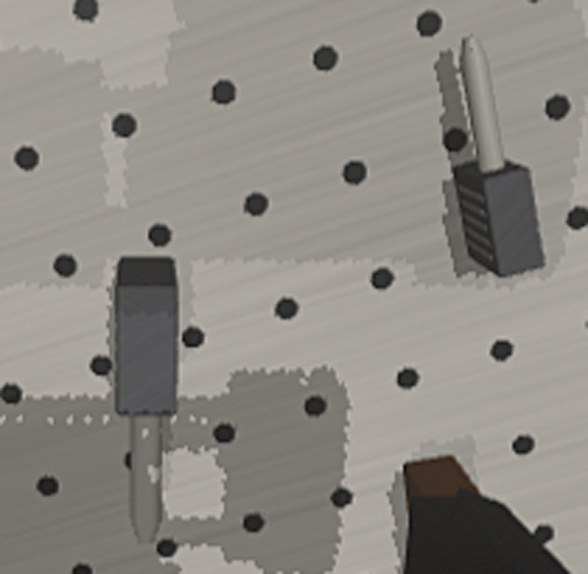

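The wrist crop shows our pin's head (crop 147,350) with its top at 40 mm. The other dark pin's head is only 31 mm high, so the choice is confirmed.

Run:
```python
from h import *
z=np.load("pics/w1.npz"); T=z["T"]; P=wpose(T)
c=lambda x,y:onz("wrist",(270+x/2.8,70+y/2.8),.04,P)
q=[c(117,287),c(178,287),c(116,413),c(176,413)]
print(np.array(q).round(4)); ctr=np.mean(q,0); d=(q[2]+q[3]-q[0]-q[1]); print("ctr",ctr,"len",np.linalg.norm(d)/2,"w",np.linalg.norm(q[0]-q[1]),"yaw",np.arctan2(d[1],d[0]))
n=onz("wrist",(270+146/2.8,70+541/2.8),.022,P); v=n-ctr; print("nose",n,"yaw2",np.arctan2(v[1],v[0]),np.linalg.norm(v[:2]))
print("tool az",np.arctan2(T[1,1],T[0,1]))
ctr[2]=.006
print("shift tool",T[:3,:3].T@(ctr-T[:3,3]))
```

```text
[[ 0.592  -0.204   0.04  ]
 [ 0.5973 -0.1875  0.04  ]
 [ 0.6283 -0.2164  0.04  ]
 [ 0.6338 -0.1996  0.04  ]]
ctr [ 0.61283072 -0.20188883  0.04      ] len 0.03839599292343578 w 0.017291424420112222 yaw -0.32467893570825235
nose [ 0.68105135 -0.22416579  0.022     ] yaw2 -0.3156267193833156 0.07176571028790442
tool az -0.3157474913040925
shift tool [0.00194507 0.00848602 0.15903923]
```

```bash
python3 -m creep '[[0.002,0.0085,0.03,0,100],[0,0,0.03,0,100],[0,0,0.03,0,100],[0,0,0.03,0,100],[0,0,0.02,0,100],[0,0,0.012,0,100],[0,0,0.006,0,100],[0,0,0,0,100]]' 40
python3 - <<'E'
from h import *
T=tool(); print(T.round(4)); im,d=vision.read_camera("wrist"); cv2.imwrite("pics/w2.png",im)
E
```

```text
time: 4.0
tcp_pos: [0.6148, -0.2016, 0.0088]
orientation: [2.543, 1.844, 0.0]
ft_force: [-0.1, -0.1, 0.3]
gripper_width: 0.088
[[ 3.111e-01  9.504e-01  3.000e-04  6.148e-01]
 [ 9.504e-01 -3.111e-01 -1.000e-04 -2.016e-01]
 [ 0.000e+00  3.000e-04 -1.000e+00  8.800e-03]
 [ 0.000e+00  0.000e+00  0.000e+00  1.000e+00]]
```

View pics/w2.png

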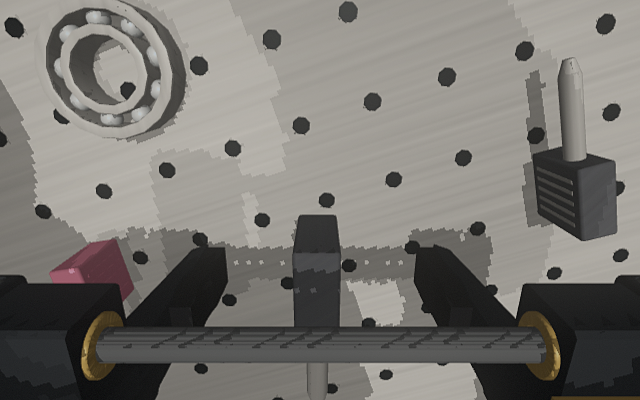

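The head sits between the fingers, at column 317 against the centre at 320. I'll close and lift.

```bash
python3 -m creep '[[0,0,0.002,0,100],[0,0,0,0,50],[0,0,0,0,15],[0,0,0,0,10],[0,0,0,0,5],[0,0,0,0,0],[0,0,0,0,0],[0,0,0,0,0],[0,0,0,0,0]]' 40
python3 - <<'E'
from h import *
T=tool(); print(T.round(4));
E
python3 -m creep '[[0,0,-0.01,0,0],[0,0,-0.02,0,0],[0,0,-0.03,0,0],[0,0,-0.04,0,0],[0,0,-0.04,0,0],[0,0,-0.04,0,0],[0,0,-0.02,0,0],[0,0,0,0,0]]'
python3 - <<'E'
from h import *
T=tool(); print(T.round(4)); im,d=vision.read_camera("wrist"); cv2.imwrite("pics/w3.png",im)
im,d=vision.read_camera("side"); cv2.imwrite("pics/s3.png",im[60:300,180:500])
E
```

```text
time: 4.95
tcp_pos: [0.6145, -0.2016, 0.0067]
orientation: [2.543, 1.845, -0.0]
ft_force: [-0.4, 0.6, 0.0]
gripper_width: 0.0263
[[ 0.3105  0.9506  0.      0.6145]
 [ 0.9506 -0.3105 -0.     -0.2016]
 [-0.      0.     -1.      0.0067]
 [ 0.      0.      0.      1.    ]]
time: 5.75
tcp_pos: [0.6166, -0.2012, 0.2117]
orientation: [2.539, 1.842, 0.009]
ft_force: [0.0, -0.1, -2.7]
gripper_width: 0.0172
[[ 0.3104  0.9506  0.0077  0.6166]
 [ 0.9506 -0.3104 -0.0012 -0.2012]
 [ 0.0013  0.0077 -1.      0.2117]
 [ 0.      0.      0.      1.    ]]
```

View pics/w3.png

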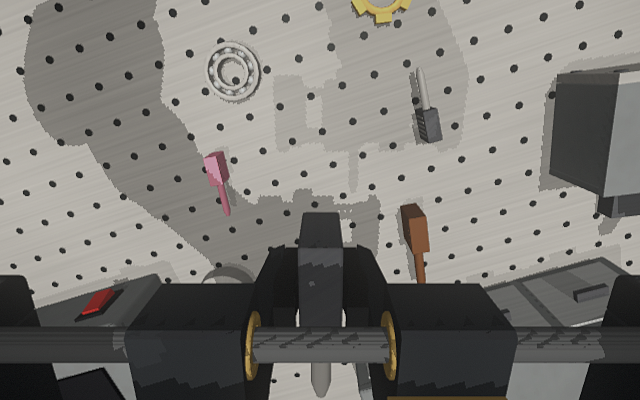

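View pics/s3.png

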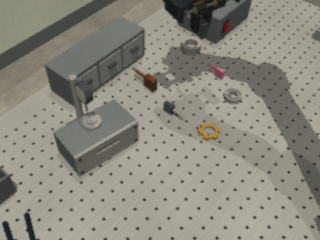

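Run:
```python
import cv2,numpy as np
for f in("w2","w3"):
    im=cv2.imread(f"pics/{f}.png"); c=cv2.resize(im[200:400,260:380],None,fx=3,fy=3,interpolation=cv2.INTER_CUBIC)
    cv2.imwrite(f"pics/{f}c.png",cv2.convertScaleAbs(c,alpha=2.2,beta=10))
a=np.hstack([cv2.imread("pics/w2c.png"),cv2.imread("pics/w3c.png")]); cv2.imwrite("pics/w23c.png",a)
```

```text
(no output)
```

View pics/w23c.png

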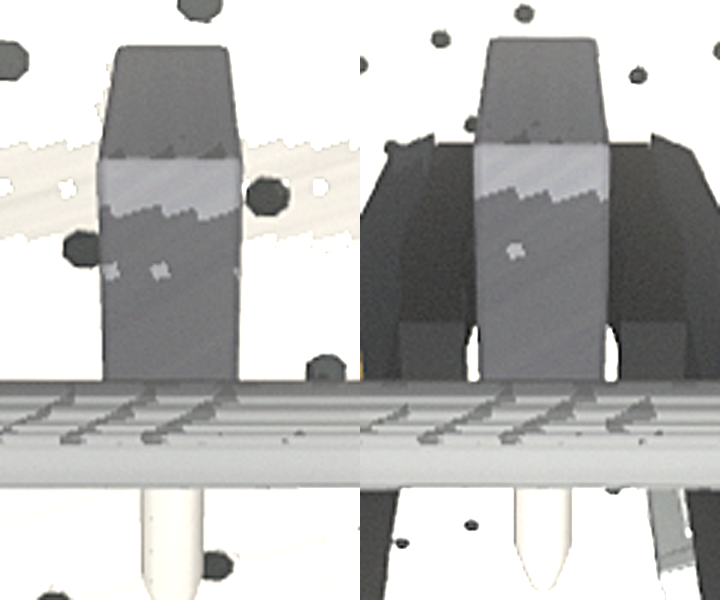

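```bash
cat >> h.py <<'E'
from scipy.optimize import least_squares
M=np.array(vision.camera_params("wrist")["mount"])
def inhand(obs):
    # obs: list of (pinpoint, (u,v)); solve pin pose in tool: pin x->tool y, y->tool x, z->-tool z + small pitch
    def pose(p):
        A=np.array([[0,1,0],[1,0,0],[0,0,-1.]]); Rm=A@R.from_euler("zy",[p[3],p[4]]).as_matrix(); return Rm,p[:3]
    def f(p):
        Rm,t=pose(p); return np.concatenate([proj("wrist",Rm@X+t,M)-uv for X,uv in obs])
    s=least_squares(f,[0,0,.0,0,0]); Rm,t=pose(s.x); return s.x,Rm,t,s.fun
E
python3 - <<'E'
from h import *
g=lambda x,y,o=360:np.array([260+(x-o)/3,200+y/3])
for o,L in ((360,[((-.02,.009,.04),(609,143)),((-.02,-.009,.04),(475,143)),((-.02,.009,0),(597,39)),((-.02,-.009,0),(490,39)),((.07,0,.024),(543,588))]),
  (0,[((-.02,.009,.04),(241,157)),((-.02,-.009,.04),(99,157)),((-.02,.009,0),(227,47)),((-.02,-.009,0),(118,47)),((.07,0,.024),(172,602))])):
    x,Rm,t,r=inhand([(np.array(X),g(*uv,o)) for X,uv in L]); print(x.round(4),r.round(1)); print("tip",Rm@[.07,0,.024]+t,"nose dir",Rm[:,0].round(3))
E
```

```text
[ 0.0006  0.0023  0.0179  0.0016 -0.0288] [ 0.9 -0.1 -0.4 -0.1 -0.2  0.2 -0.5  0.2 -0.  -0.2]
tip [ 0.00075896  0.07159848 -0.00806536] nose dir [ 0.002  1.    -0.029]
[-0.001   0.0023  0.0146 -0.0006 -0.0204] [-0.2  0.   0.1 -0.   0.2  0.  -0.1 -0.   0.   0. ]
tip [-0.00107381  0.07174734 -0.01079226] nose dir [-0.001  1.    -0.02 ]
```

Run:
```python
from h import *
T=tool(); im,d=vision.read_camera("wrist"); cv2.imwrite("pics/w4.png",im); np.savez("pics/w4.npz",T=T,d=d)
K=np.array(vision.camera_params("wrist")["mtx"])
def pt(u,v):
    D=d[v,u]; return (M@np.append(np.linalg.inv(K)@[u*D,v*D,D],1))[:3].round(4)
for u,v in [(315,252),(330,252),(321,260),(321,280),(321,300),(315,320),(325,320),(321,365),(321,372),(321,380),(321,388),(321,217),(321,225),(321,235),(321,243)]: print(u,v,d[v,u],pt(u,v))
```

```text
315 252 0.13634935 [-0.0017 -0.0179 -0.0234]
330 252 0.13580276 [ 0.0041 -0.0182 -0.0239]
321 260 0.13608964 [ 0.0007 -0.0151 -0.0246]
321 280 0.13840355 [ 0.0007 -0.0065 -0.025 ]
321 300 0.14243558 [ 0.0007  0.0034 -0.0241]
315 320 0.1451212 [-0.0018  0.0128 -0.0244]
325 320 0.14569853 [ 0.0023  0.0132 -0.0239]
321 365 0.1661616 [ 0.0007  0.0466 -0.0135]
321 372 0.16866116 [ 0.0007  0.0517 -0.0126]
321 380 0.17049406 [ 0.0007  0.0569 -0.0124]
321 388 0.17072049 [ 0.0007  0.0607 -0.0134]
321 217 0.1654197 [ 0.0007 -0.0199  0.0079]
321 225 0.15522052 [ 0.0007 -0.0204 -0.0027]
321 235 0.14455669 [ 0.0007 -0.0207 -0.0138]
321 243 0.13894753 [ 0.0006 -0.0201 -0.0199]
```

Run:
```python
from h import *
im=cv2.imread("pics/side0.png"); d=np.load("pics/side0.npy"); c=vision.camera_params("side"); K=np.array(c["mtx"]); P=np.array(c["pose"])
v,u=np.mgrid[150:240,225:330]; D=d[150:240,225:330]
X=np.stack([(u-K[0,2])/K[0,0]*D,(v-K[1,2])/K[1,1]*D,D],-1)@P[:3,:3].T+P[:3,3]
# plate points: z .01-.068, region
m=(X[...,2]>.012)&(X[...,2]<.066)&(X[...,0]>.57)&(X[...,0]<.66)&(X[...,1]>0.03)&(X[...,1]<.22)
p=X[m]; a=np.arctan(np.polyfit(p[:,1],p[:,0],1)[0])
for _ in range(5):
    k=np.polyfit(p[:,1],p[:,0],1); r=p[:,0]-np.polyval(k,p[:,1]); p=p[abs(r)<max(.002,1.5*r.std())]
print("front fit x=",k,"n",len(p),"std",r.std(),"gauge yaw",-np.arctan(k[0]))
print("y range",p[:,1].min(),p[:,1].max())
# z residual: tilt
print(np.polyfit(p[:,2],p[:,0]-np.polyval(k,p[:,1]),1))
roof=X[(X[...,2]>.07)&(X[...,2]<.079)&(X[...,1]>.0)&(X[...,1]<.24)]; print("roof z",np.median(roof[:,2]),len(roof)); 
r=cv2.minAreaRect(roof[:,:2].astype(np.float32)*1000); print(r)
cr=cv2.resize(im[160:240,230:330],None,fx=7,fy=7,interpolation=cv2.INTER_CUBIC); cv2.imwrite("pics/gs.png",cr)
```

```text
front fit x= [0.18686895 0.59765003] n 782 std 0.0008276740912196238 gauge yaw -0.1847382588350178
y range 0.042887861977637054 0.21854544980262008
[ 1.65775472e-04 -6.37979244e-06]
roof z 0.07390366419671368 2259
((683.6478881835938, 118.31015014648438), (181.41212463378906, 130.51661682128906), 78.85189819335938)
```

View pics/gs.png

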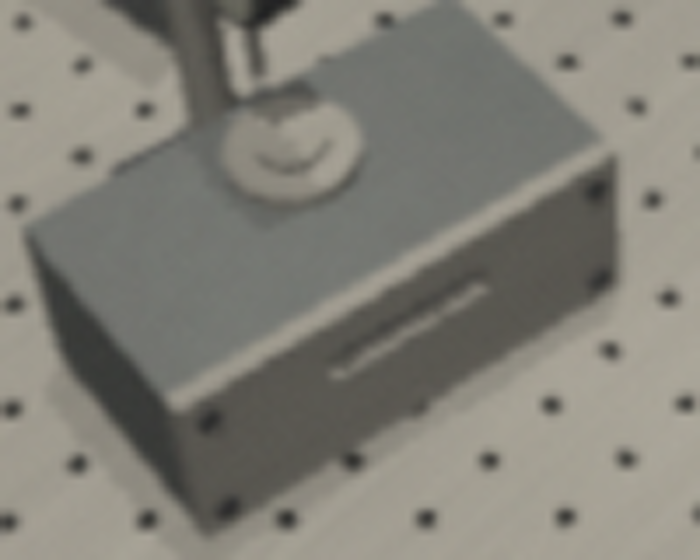

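Run:
```python
from h import *
c=lambda x,y,z:onz("side",(230+x/7,160+y/7),z)
for n,q in dict(botmid=((212,535,0),(615,290,0)),top=((182,412,.075),(614,158,.075)),slotlow=((336,377,.043),(492,288,.043)),topleftedge=((328,357,.057),(483,275,.057))).items():
    a,b=c(*q[0]),c(*q[1]); print(n,a.round(4),b.round(4),"mid",((a+b)/2).round(4),"len",np.linalg.norm(a-b).round(4),"yaw",np.arctan2(-(a-b)[0],(a-b)[1]).round(3))
print("plate x at y=.127:",.18687*.127+.59765, "y .13", .18687*.13+.59765)
# top view, roof front edge z=.075, crop px
t=lambda x,y:onz("top",(235+x/3.4,120+y/3.4),.075)
a,b=t(42,212),t(262,254); print("top",a,b,(a+b)/2,np.linalg.norm(a-b),np.arctan2(-(a-b)[0],(a-b)[1]))
```

```text
botmid [0.6359 0.2156 0.    ] [0.6025 0.0445 0.    ] mid [0.6192 0.13   0.    ] len 0.1743 yaw -0.193
top [0.6346 0.2165 0.075 ] [0.6017 0.0443 0.075 ] mid [0.6181 0.1304 0.075 ] len 0.1753 yaw -0.189
slotlow [0.6262 0.1596 0.043 ] [0.6126 0.0968 0.043 ] mid [0.6194 0.1282 0.043 ] len 0.0643 yaw -0.213
topleftedge [0.6259 0.1619 0.057 ] [0.6108 0.1022 0.057 ] mid [0.6183 0.1321 0.057 ] len 0.0615 yaw -0.247
plate x at y=.127: 0.62138249 y .13 0.6219431
top [0.64010769 0.21410532 0.075     ] [0.60726644 0.03567825 0.075     ] [0.62368707 0.12489178 0.075     ] 0.18142427018594895 -0.18202254638506202
```

```bash
python3 -m creep '[[0.025,-0.0207,0,0,0],[0.03,-0.0207,0,0,0],[0.03,-0.0207,0,0,0],[0.03,-0.0207,0,0,0],[0.03,-0.0207,0,0,0],[0.03,-0.0207,0,0,0],[0.03,-0.0207,0,0,0],[0.03,-0.0207,0,0,0],[0.03,-0.0207,0,0,0],[0.03,-0.0207,0,0,0]]' 60
python3 -m creep '[[0.005,0,0,-0.06,0],[0,0,0,-0.07,0],[0,0,0.03,0,0],[0,0,0.03,0,0],[0,0,0.03,0,0],[0,0,0.02,0,0],[0,0,0,0,0]]'
cat >> h.py <<'E'
GO=np.array([.621,.128,0.]); GY=-.185
G=np.eye(4); G[:3,:3]=R.from_euler("z",GY).as_matrix(); G[:3,3]=GO
TIP=np.array([.0007,.0702,-.0083])
def rep():
    s=bot.get_state(); T=tool(); t=T[:3,:3]@TIP+T[:3,3]
    print("t",s["time"],"tip in gauge mm",(1000*(np.linalg.inv(G)@np.append(t,1))[:3]).round(1),"tool az",np.arctan2(T[1,1],T[0,1]).round(4),"tilt",T[2,:2].round(4),
     "F gauge",(G[:3,:3].T@np.array(s["ft_force"])).round(1),"M",np.array(s["wrist_torque"]).round(2),"w",round(s["gripper_width"],4))
    return T
E
python3 - <<'E'
from h import *
T=rep(); print(T.round(3))
im,d=vision.read_camera("wrist"); cv2.imwrite("pics/w5.png",im); np.savez("pics/w5.npz",T=T,d=d)
E
```

```text
time: 6.9
tcp_pos: [0.5077, 0.1436, 0.2051]
orientation: [-2.542, -1.844, 0.005]
ft_force: [0.3, -0.3, -1.9]
gripper_width: 0.0178
time: 7.6
tcp_pos: [0.5081, 0.1463, 0.0931]
orientation: [-2.415, -2.005, 0.013]
ft_force: [0.0, -0.6, -2.3]
gripper_width: 0.0175
t 7.6 tip in gauge mm [-44.1  -2.1 100.9] tool az -0.1851 tilt [-0.0047 -0.0068] F gauge [ 0.1 -0.6 -2.3] M [ 0.01 -0.12  0.03] w 0.0175
[[ 0.184  0.983 -0.008  0.508]
 [ 0.983 -0.184 -0.003  0.146]
 [-0.005 -0.007 -1.     0.093]
 [ 0.     0.     0.     1.   ]]
```

View pics/w5.png

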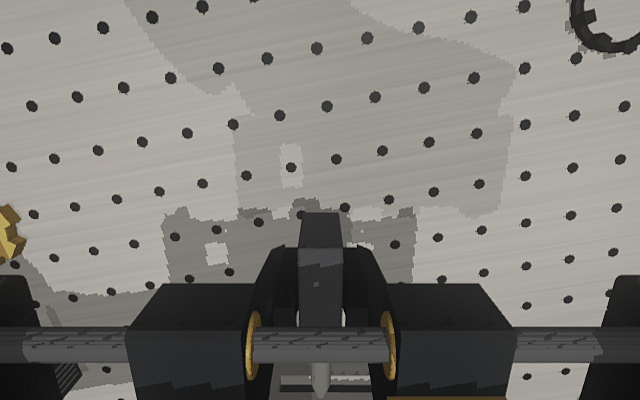

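```bash
python3 -m creep '[[-0.011,0,0.015,0,0],[-0.011,0,0.015,0,0],[0,0,0.012,0,0],[0,0,0.007,0,0],[0,0,0,0,0],[0,0,0,0,0]]'
python3 - <<'E'
from h import *
z=np.load("pics/w5.npz"); T0=z["T"]; d=z["d"]; P=wpose(T0); K=np.array(vision.camera_params("wrist")["mtx"])
v,u=np.mgrid[100:300:5,330:600:5]; D=d[100:300:5,330:600:5]
X=np.stack([(u-K[0,2])/K[0,0]*D,(v-K[1,2])/K[1,1]*D,D],-1)@P[:3,:3].T+P[:3,3]; q=X[...,2][D>0]; q=q[abs(q)<.02]; print("counter z by wrist",np.median(q),len(q))
T=rep()
im,d=vision.read_camera("wrist"); cv2.imwrite("pics/w6.png",im); np.savez("pics/w6.npz",T=T,d=d)
im,d=vision.read_camera("side"); np.save("pics/s6.npy",d); cv2.imwrite("pics/s6f.png",im); cv2.imwrite("pics/s6.png",cv2.resize(im[100:260,210:370],None,fx=3.7,fy=3.7,interpolation=cv2.INTER_CUBIC))
E
```

```text
time: 8.25
tcp_pos: [0.5072, 0.1273, 0.0482]
orientation: [-2.417, -2.007, -0.002]
ft_force: [0.6, -0.2, -2.7]
gripper_width: 0.0172
counter z by wrist -0.00023027142143805523 1970
t 8.25 tip in gauge mm [-41.5 -20.9  56.5] tool az -0.1849 tilt [0.0012 0.0007] F gauge [ 0.6 -0.1 -2.7] M [ 0.1  -0.16  0.01] w 0.0172
```

View pics/s6.png

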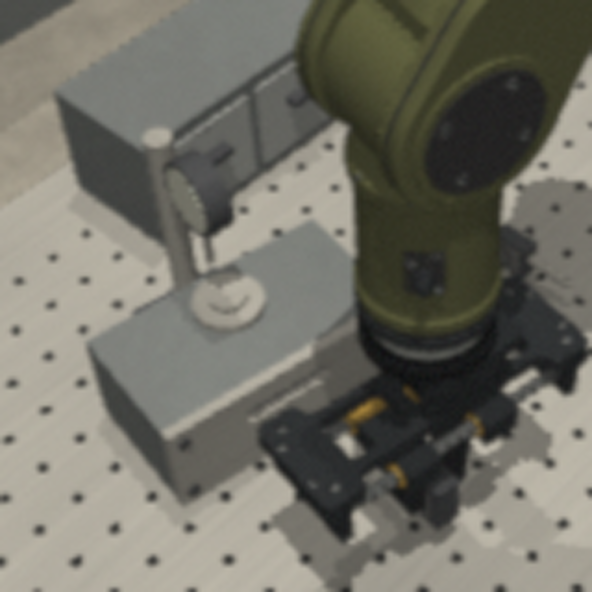

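View pics/w6.png

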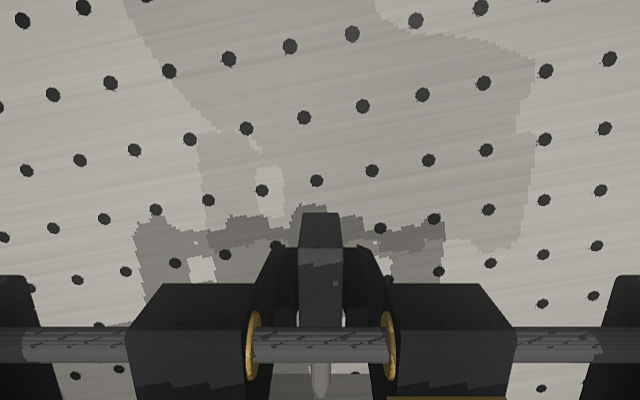

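```bash
python3 -m creep '[[-0.0025,0.003,0.0035,0,0],[0,0.005,0.0025,0,0],[0,0.005,0,0,0],[0,0.005,0,0,0],[0,0.005,0,0,0],[0,0.004,0,0,0],[0,0.003,0,0,0],[0,0.002,0,0,0],[0,0,0,0,0]]'
python3 -c "
from h import *
T=rep()
im,d=vision.read_camera('wrist'); cv2.imwrite('pics/w7.png',cv2.convertScaleAbs(im[300:400,220:420],alpha=2).repeat(4,0).repeat(4,1)); np.savez('pics/w7.npz',T=T,d=d)
"
```

```text
time: 9.25
tcp_pos: [0.5381, 0.1177, 0.0417]
orientation: [2.418, 2.005, 0.0]
ft_force: [0.2, -0.6, -2.2]
gripper_width: 0.0175
t 9.25 tip in gauge mm [ -9.4 -24.7  50. ] tool az -0.1861 tilt [0.     0.0002] F gauge [ 0.3 -0.6 -2.2] M [ 0.11 -0.09  0.07] w 0.0175
```

View pics/w7.png

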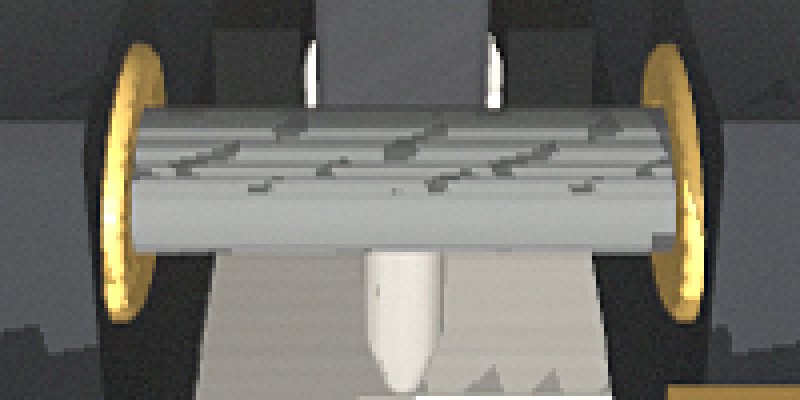

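```bash
python3 -m creep '[[0,0.0014,0,0,0],[0,0.0014,0,0,0],[0,0.0013,0,0,0],[0,0.0013,0,0,0],[0,0.0013,0,0,0],[0,0.0013,0,0,0],[0,0.0013,0,0,0],[0,0.0013,0,0,0],[0,0.0013,0,0,0],[0,0.0012,0,0,0]]'
python3 -c "
from h import *
rep()"
```

```text
time: 10.3
tcp_pos: [0.5508, 0.1153, 0.0417]
orientation: [2.418, 2.006, -0.0]
ft_force: [-0.5, 0.0, -1.7]
gripper_width: 0.0172
t 10.3 tip in gauge mm [  3.5 -24.7  50. ] tool az -0.1858 tilt [-0.0001  0.    ] F gauge [-0.5 -0.  -1.7] M [ 0.02 -0.15  0.02] w 0.0172
```

```bash
python3 -m creep '[[0,0.0012,0,0,0],[0,0.0012,0,0,0],[0,0.0012,0,0,0],[0,0.0012,0,0,0],[0,0.0012,0,0,0]]'
python3 -c "
from h import *
rep()"
python3 -m creep '[[0,0.0012,0,0,0],[0,0.0012,0,0,0],[0,0.0012,0,0,0],[0,0.0012,0,0,0],[0,0.0012,0,0,0]]'
python3 -c "
from h import *
rep()"
```

```text
time: 10.8
tcp_pos: [0.5566, 0.1143, 0.0417]
orientation: [2.418, 2.006, -0.0]
ft_force: [0.4, 0.3, -1.7]
gripper_width: 0.0173
t 10.8 tip in gauge mm [  9.5 -24.7  50. ] tool az -0.1857 tilt [-0. -0.] F gauge [ 0.3  0.3 -1.7] M [ 0.09 -0.06 -0.  ] w 0.0173
time: 11.3
tcp_pos: [0.5626, 0.1132, 0.0417]
orientation: [2.418, 2.006, -0.0]
ft_force: [0.5, -0.0, -2.9]
gripper_width: 0.0173
t 11.3 tip in gauge mm [ 15.5 -24.7  50. ] tool az -0.1857 tilt [-0.0001  0.    ] F gauge [ 0.4  0.1 -2.9] M [ 0.05 -0.17  0.02] w 0.0173
```

Through the slot. Now I feel for the carriage face in short steps.

```bash
python3 -m creep '[[0,0.001,0,0,0],[0,0.001,0,0,0],[0,0.001,0,0,0]]'
python3 -c "
from h import *
rep()"
python3 -m creep '[[0,0.001,0,0,0],[0,0,0,0,0]]'
python3 -c "
from h import *
rep()"
```

```text
time: 11.6
tcp_pos: [0.5655, 0.1126, 0.0417]
orientation: [2.418, 2.006, -0.0]
ft_force: [0.7, 1.0, -2.1]
gripper_width: 0.0174
t 11.6 tip in gauge mm [ 18.5 -24.7  50. ] tool az -0.1857 tilt [-0.0001  0.    ] F gauge [ 0.5  1.1 -2.1] M [ 0.07 -0.12  0.  ] w 0.0174
time: 11.8
tcp_pos: [0.5666, 0.1124, 0.0417]
orientation: [2.418, 2.005, 0.0]
ft_force: [-0.5, 1.1, -2.7]
gripper_width: 0.0174
t 11.8 tip in gauge mm [ 19.6 -24.7  50. ] tool az -0.186 tilt [0.     0.0002] F gauge [-0.6  0.9 -2.7] M [ 0.05 -0.08 -0.02] w 0.0174
```

```bash
for i in 1; do python3 -m creep '[[0,0.001,0,0,0],[0,0,0,0,0]]'; done
python3 -c "
from h import *
rep()"
python3 -m creep '[[0,0.001,0,0,0],[0,0,0,0,0]]'
python3 -c "
from h import *
rep()"
```

```text
time: 12.0
tcp_pos: [0.5675, 0.1122, 0.0417]
orientation: [2.418, 2.006, 0.0]
ft_force: [0.2, -0.3, -1.6]
gripper_width: 0.0175
t 12.0 tip in gauge mm [ 20.5 -24.7  50. ] tool az -0.1859 tilt [-0.0001  0.0002] F gauge [ 0.2 -0.2 -1.6] M [ 0.06 -0.12 -0.04] w 0.0175
time: 12.2
tcp_pos: [0.5685, 0.112, 0.0417]
orientation: [2.418, 2.006, 0.0]
ft_force: [-0.3, -0.2, -2.6]
gripper_width: 0.0175
t 12.2 tip in gauge mm [ 21.6 -24.7  50. ] tool az -0.1858 tilt [0.     0.0002] F gauge [-0.3 -0.3 -2.6] M [ 0.03 -0.16 -0.02] w 0.0175
```

```bash
python3 -m creep '[[0,0.001,0,0,0],[0,0,0,0,0]]'
python3 -c "
from h import *
rep()"
python3 -m creep '[[0,0.0008,0,0,0],[0,0,0,0,0]]'
python3 -c "
from h import *
rep()"
```

```text
time: 12.4
tcp_pos: [0.5692, 0.1119, 0.0417]
orientation: [-2.418, -2.006, 0.0]
ft_force: [-1.0, 0.6, -2.4]
gripper_width: 0.0177
t 12.4 tip in gauge mm [ 22.2 -24.7  49.9] tool az -0.1857 tilt [-0.0001 -0.0003] F gauge [-1.1  0.4 -2.4] M [0.05 0.   0.02] w 0.0177
time: 12.6
tcp_pos: [0.5693, 0.1119, 0.0416]
orientation: [-2.417, -2.006, 0.002]
ft_force: [-2.8, 0.7, -0.5]
gripper_width: 0.0177
t 12.6 tip in gauge mm [ 22.3 -24.7  49.8] tool az -0.1854 tilt [-0.0004 -0.0015] F gauge [-2.8  0.2 -0.5] M [0.12 0.42 0.01] w 0.0177
```

Contact at x≈22.2 mm, with a soft response of about 3 N/mm. I press slightly more and sweep toward +y.

```bash
python3 -m creep '[[0,0.0008,0,0,0],[0.001,0,0,0,0],[0.001,0,0,0,0],[0.001,0,0,0,0],[0.001,0,0,0,0]]'
python3 -c "
from h import *
rep()"
python3 -m creep '[[0.001,0,0,0,0],[0.001,0,0,0,0],[0.001,0,0,0,0],[0.001,0,0,0,0]]'
python3 -c "
from h import *
rep()"
```

```text
time: 13.1
tcp_pos: [0.5697, 0.1136, 0.0411]
orientation: [2.419, 2.004, -0.009]
ft_force: [-5.5, -1.6, -1.1]
gripper_width: 0.0176
t 13.1 tip in gauge mm [ 22.4 -23.   49.2] tool az -0.1869 tilt [-0.0045 -0.0033] F gauge [-5.1 -2.6 -1.1] M [-0.49  0.95 -0.21] w 0.0176
time: 13.5
tcp_pos: [0.5703, 0.1172, 0.0408]
orientation: [2.419, 2.004, -0.01]
ft_force: [-5.7, -1.2, -2.4]
gripper_width: 0.0173
t 13.5 tip in gauge mm [ 22.4 -19.4  48.9] tool az -0.1873 tilt [-0.0051 -0.0035] F gauge [-5.4 -2.2 -2.4] M [-0.4   0.89 -0.24] w 0.0173
```

```bash
python3 -m creep '[[0.001,0,-0.0008,0,0],[0.001,0,0,0,0],[0.001,0,0,0,0],[0.001,0,0,0,0]]'
python3 -c "
from h import *
rep()"
python3 -m creep '[[0.001,0,0,0,0],[0.001,0,0,0,0],[0.001,0,0,0,0],[0.001,0,0,0,0]]'
python3 -c "
from h import *
rep()"
```

```text
time: 13.9
tcp_pos: [0.5711, 0.1213, 0.0416]
orientation: [2.419, 2.004, -0.009]
ft_force: [-4.5, -2.1, -3.5]
gripper_width: 0.0172
t 13.9 tip in gauge mm [ 22.4 -15.2  49.7] tool az -0.187 tilt [-0.0048 -0.0036] F gauge [-4.  -2.9 -3.5] M [-0.44  0.96 -0.18] w 0.0172
time: 14.3
tcp_pos: [0.5718, 0.1252, 0.0416]
orientation: [2.419, 2.004, -0.009]
ft_force: [-6.1, -2.7, -2.4]
gripper_width: 0.0176
t 14.3 tip in gauge mm [ 22.4 -11.2  49.7] tool az -0.187 tilt [-0.0048 -0.0035] F gauge [-5.5 -3.8 -2.4] M [-0.44  0.99 -0.24] w 0.0176
```

```bash
python3 -m creep '[[0.001,0,0,0,0],[0.001,0,0,0,0],[0.001,0,0,0,0],[0.001,0,0,0,0]]'
python3 -c "
from h import *
rep()"
python3 -m creep '[[0.001,0,0,0,0],[0.001,0,0,0,0],[0.001,0,0,0,0],[0.001,0,0,0,0]]'
python3 -c "
from h import *
rep()"
```

```text
time: 14.7
tcp_pos: [0.5726, 0.1291, 0.0416]
orientation: [2.419, 2.004, -0.009]
ft_force: [-6.1, -1.7, -2.5]
gripper_width: 0.0175
t 14.7 tip in gauge mm [22.4 -7.2 49.7] tool az -0.187 tilt [-0.0048 -0.0035] F gauge [-5.7 -2.8 -2.5] M [-0.44  0.96 -0.21] w 0.0175
time: 15.1
tcp_pos: [0.5736, 0.1332, 0.0417]
orientation: [2.419, 2.004, -0.008]
ft_force: [-4.6, -2.6, -2.9]
gripper_width: 0.0176
t 15.1 tip in gauge mm [22.6 -3.  49.7] tool az -0.1869 tilt [-0.0043 -0.0031] F gauge [-4.  -3.4 -2.9] M [-0.37  0.82 -0.21] w 0.0176
```

```bash
python3 -m creep '[[0.001,0,0,0,0],[0.001,0,0,0,0]]'
python3 -c "
from h import *
rep()"
python3 -m creep '[[0.001,0,0,0,0],[0.001,0,0,0,0]]'
python3 -c "
from h import *
rep()"
```

```text
time: 15.3
tcp_pos: [0.5769, 0.1374, 0.0427]
orientation: [2.417, 2.005, 0.003]
ft_force: [0.5, -0.6, -3.1]
gripper_width: 0.0175
t 15.3 tip in gauge mm [25.1  1.8 51.1] tool az -0.1858 tilt [0.0012 0.002 ] F gauge [ 0.6 -0.5 -3.1] M [ 0.08 -0.13 -0.01] w 0.0175
time: 15.5
tcp_pos: [0.577, 0.1396, 0.0429]
orientation: [2.418, 2.005, 0.003]
ft_force: [0.5, -0.8, -3.3]
gripper_width: 0.0173
t 15.5 tip in gauge mm [24.8  4.  51.3] tool az -0.1858 tilt [0.0011 0.0016] F gauge [ 0.6 -0.7 -3.3] M [ 0.08 -0.11  0.  ] w 0.0173
```

```bash
python3 -m creep '[[-0.001,0.000,0.0012,0,0],[0,0.001,0,0,0],[0,0.001,0,0,0]]'
python3 -c "
from h import *
rep()"
python3 -m creep '[[0,0.001,0,0,0],[0,0.001,0,0,0]]'
python3 -c "
from h import *
rep()"
```

```text
time: 15.8
tcp_pos: [0.578, 0.1376, 0.0413]
orientation: [2.418, 2.006, -0.0]
ft_force: [-0.2, -0.5, -2.2]
gripper_width: 0.0177
t 15.8 tip in gauge mm [26.2  2.2 49.6] tool az -0.1858 tilt [-0.0002  0.0001] F gauge [-0.1 -0.5 -2.2] M [ 0.05 -0.12 -0.08] w 0.0177
time: 16.0
tcp_pos: [0.58, 0.1373, 0.0413]
orientation: [2.418, 2.006, 0.0]
ft_force: [0.7, -0.6, -2.8]
gripper_width: 0.0173
t 16.0 tip in gauge mm [28.2  2.2 49.6] tool az -0.1859 tilt [-0.      0.0001] F gauge [ 0.8 -0.5 -2.8] M [ 0.05 -0.16 -0.03] w 0.0173
```

```bash
python3 -m creep '[[0,0.001,0,0,0],[0,0.001,0,0,0],[0,0,0,0,0]]'
python3 -c "
from h import *
rep()"
python3 -m creep '[[0,0.001,0,0,0],[0,0.001,0,0,0],[0,0,0,0,0]]'
python3 -c "
from h import *
rep()"
```

```text
time: 16.3
tcp_pos: [0.582, 0.1369, 0.0413]
orientation: [2.418, 2.005, 0.0]
ft_force: [0.3, 0.6, -3.3]
gripper_width: 0.0178
t 16.3 tip in gauge mm [30.2  2.2 49.6] tool az -0.186 tilt [-0.      0.0002] F gauge [ 0.2  0.6 -3.3] M [ 0.07 -0.11  0.  ] w 0.0178
time: 16.6
tcp_pos: [0.584, 0.1366, 0.0413]
orientation: [2.418, 2.005, 0.0]
ft_force: [0.6, -0.3, -2.2]
gripper_width: 0.0178
t 16.6 tip in gauge mm [32.2  2.2 49.6] tool az -0.186 tilt [-0.      0.0002] F gauge [ 0.6 -0.2 -2.2] M [ 0.01 -0.16 -0.04] w 0.0178
```

```bash
python3 -m creep '[[0,0.001,0,0,0],[0,0.001,0,0,0],[0,0.001,0,0,0],[0,0.001,0,0,0],[0,0.001,0,0,0]]'
python3 -c "
from h import *
rep()"
python3 -m creep '[[0,0.001,0,0,0],[0,0.001,0,0,0],[0,0.001,0,0,0],[0,0.001,0,0,0],[0,0.001,0,0,0]]'
python3 -c "
from h import *
rep()"
```

```text
time: 17.1
tcp_pos: [0.5888, 0.1357, 0.0413]
orientation: [2.418, 2.006, -0.0]
ft_force: [-0.6, -0.1, -2.2]
gripper_width: 0.0175
t 17.1 tip in gauge mm [37.1  2.3 49.6] tool az -0.1858 tilt [-0.0001  0.    ] F gauge [-0.6 -0.2 -2.2] M [ 0.01 -0.18  0.01] w 0.0175
time: 17.6
tcp_pos: [0.5937, 0.1348, 0.0413]
orientation: [2.418, 2.006, -0.0]
ft_force: [0.7, -0.5, -2.2]
gripper_width: 0.0177
t 17.6 tip in gauge mm [42.1  2.3 49.6] tool az -0.1857 tilt [-0.0001 -0.    ] F gauge [ 0.8 -0.3 -2.2] M [ 0.06 -0.15 -0.02] w 0.0177
```

```bash
python3 -m creep '[[0,0.001,0,0,0],[0,0.001,0,0,0],[0,0.001,0,0,0],[0,0.001,0,0,0]]'
python3 -c "
from h import *
rep()"
python3 -m creep '[[0,0.001,0,0,0],[0,0.001,0,0,0]]'
python3 -c "
from h import *
rep()"
```

```text
time: 18.0
tcp_pos: [0.5976, 0.134, 0.0413]
orientation: [2.418, 2.006, -0.0]
ft_force: [-0.4, 0.0, -2.7]
gripper_width: 0.0171
t 18.0 tip in gauge mm [46.1  2.3 49.6] tool az -0.1857 tilt [-0.0001  0.    ] F gauge [-0.4 -0.  -2.7] M [ 0.02 -0.17 -0.02] w 0.0171
time: 18.2
tcp_pos: [0.5996, 0.1336, 0.0413]
orientation: [2.418, 2.006, 0.0]
ft_force: [0.5, -0.2, -2.6]
gripper_width: 0.0175
t 18.2 tip in gauge mm [48.1  2.3 49.6] tool az -0.1858 tilt [-0.0001  0.0001] F gauge [ 0.5 -0.1 -2.6] M [ 0.03 -0.12 -0.01] w 0.0175
```

Now I meet the plate with the shoulder.

```bash
python3 -m creep '[[0,0.001,0,0,0],[0,0.001,0,0,0],[0,0.001,0,0,0],[0,0,0,0,0]]'
python3 -c "
from h import *
rep()"
python3 -m creep '[[0,0.001,0,0,0],[0,0,0,0,0]]'
python3 -c "
from h import *
rep()"
```

```text
time: 18.6
tcp_pos: [0.6026, 0.133, 0.0413]
orientation: [2.418, 2.005, 0.0]
ft_force: [-0.5, -0.6, -2.9]
gripper_width: 0.0172
t 18.6 tip in gauge mm [51.2  2.2 49.6] tool az -0.186 tilt [-0.0001  0.0002] F gauge [-0.4 -0.7 -2.9] M [-0.   -0.16  0.04] w 0.0172
time: 18.8
tcp_pos: [0.6035, 0.1329, 0.0413]
orientation: [2.418, 2.006, 0.0]
ft_force: [0.7, -0.3, -2.5]
gripper_width: 0.0175
t 18.8 tip in gauge mm [52.1  2.3 49.6] tool az -0.1858 tilt [-0.      0.0001] F gauge [ 0.7 -0.1 -2.5] M [-0.03 -0.1  -0.01] w 0.0175
```

```bash
python3 -m creep '[[0,0.001,0,0,0],[0,0,0,0,0]]'
python3 -c "
from h import *
rep()"
python3 -m creep '[[0,0.001,0,0,0],[0,0,0,0,0]]'
python3 -c "
from h import *
rep()"
```

```text
time: 19.0
tcp_pos: [0.6036, 0.1329, 0.0412]
orientation: [-2.417, -2.006, 0.002]
ft_force: [-3.0, 0.8, -0.3]
gripper_width: 0.0175
t 19.0 tip in gauge mm [52.2  2.3 49.4] tool az -0.1854 tilt [-0.0004 -0.0014] F gauge [-3.1  0.2 -0.3] M [0.05 0.37 0.05] w 0.0175
time: 19.2
tcp_pos: [0.6036, 0.1329, 0.0412]
orientation: [-2.416, -2.006, 0.004]
ft_force: [-6.3, 0.1, 0.5]
gripper_width: 0.0175
t 19.2 tip in gauge mm [52.2  2.4 49.3] tool az -0.1848 tilt [-0.0009 -0.0029] F gauge [-6.3 -1.1  0.5] M [ 0.11  0.92 -0.02] w 0.0175
```

```bash
python3 -m creep '[[0,-0.001,0,0,0],[0,-0.0008,0,0,0],[0,0,0,0,25],[0,0,0,0,35],[0,0,0,0,50],[0,0,0,0,50],[0,0,0,0,50]]'
python3 -c "
from h import *
rep()
im,d=vision.read_camera('wrist'); cv2.imwrite('pics/w8.png',im)"
```

```text
time: 19.9
tcp_pos: [0.604, 0.1329, 0.0415]
orientation: [2.418, 2.005, 0.001]
ft_force: [0.3, 0.7, -0.5]
gripper_width: 0.0438
t 19.9 tip in gauge mm [52.6  2.3 49.8] tool az -0.1859 tilt [0.0002 0.0007] F gauge [ 0.1  0.7 -0.5] M [ 0.02 -0.14 -0.  ] w 0.0438
```

View pics/w8.png

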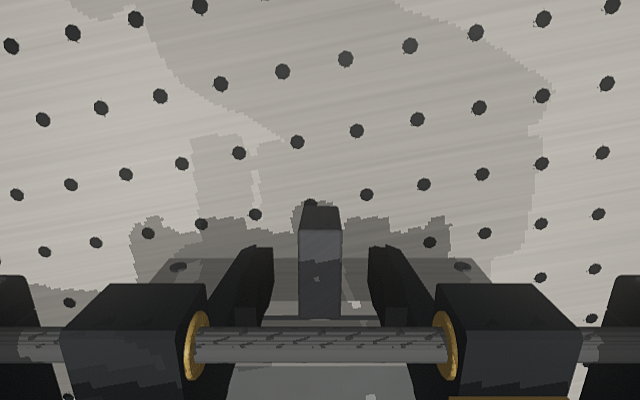

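The head stays at (320,260) against the plate, with both fingers clear of it. I retreat upward.

```bash
python3 -m creep '[[0,0,-0.003,0,50],[0,0,-0.008,0,50],[0,0,-0.015,0,50],[0,0,-0.02,0,50],[0,0,-0.03,0,50],[0,-0.03,-0.03,0,50],[0,-0.03,-0.02,0,50],[0,-0.03,-0.02,0,50],[0,-0.03,-0.01,0,50],[0,0,0,0,50]]'
python3 -c "
from h import *
T=rep()
im,d=vision.read_camera('wrist'); cv2.imwrite('pics/w9.png',im); np.savez('pics/w9.npz',T=T,d=d)
im,d=vision.read_camera('side'); np.save('pics/s9.npy',d); cv2.imwrite('pics/s9f.png',im); cv2.imwrite('pics/s9.png',cv2.resize(im[100:260,210:370],None,fx=3.7,fy=3.7,interpolation=cv2.INTER_CUBIC))
im,d=vision.read_camera('top'); np.save('pics/t9.npy',d); cv2.imwrite('pics/t9f.png',im);cv2.imwrite('pics/t9.png',im)"
```

```text
time: 20.95
tcp_pos: [0.4827, 0.1567, 0.2003]
orientation: [2.411, 2.012, 0.002]
ft_force: [0.4, 0.4, -0.1]
gripper_width: 0.0438
t 20.95 tip in gauge mm [-71.    3.8 208.7] tool az -0.18 tilt [0.0006 0.0016] F gauge [ 0.3  0.5 -0.1] M [ 0.07 -0.16  0.03] w 0.0438
```

View pics/s9.png

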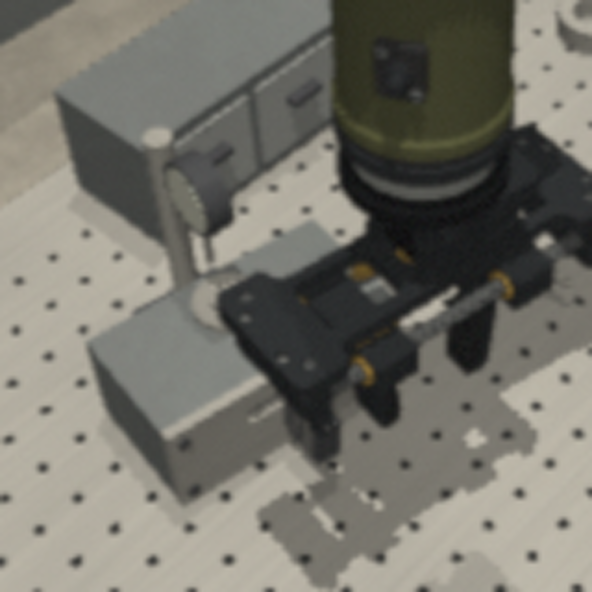

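View pics/t9.png

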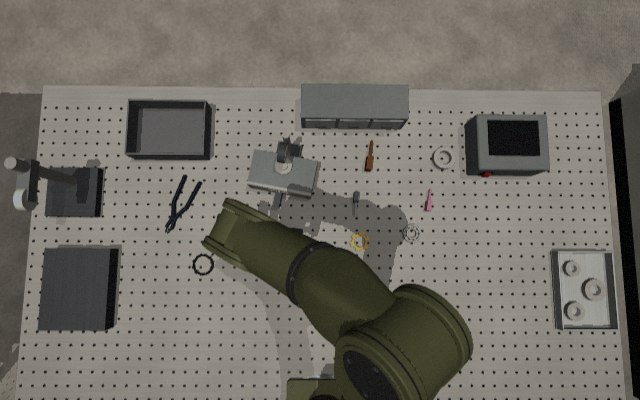

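```bash
python3 -m creep '[[0,-0.03,-0.02,0,50],[-0.04,-0.02,-0.03,0,50],[-0.05,0,-0.03,0,50],[-0.05,0,0,0,50],[-0.05,0,0,0,50],[-0.05,0,0,0,50],[-0.05,0,0,0,50],[0,0,0,0,50]]'
python3 -c "
from h import *
im,d=vision.read_camera('side'); np.save('pics/s10.npy',d); a=cv2.resize(im[140:250,220:350],None,fx=4,fy=4,interpolation=cv2.INTER_CUBIC)
im,d=vision.read_camera('top'); np.save('pics/t10.npy',d); b=cv2.resize(im[140:250,240:310],None,fx=4,fy=4,interpolation=cv2.INTER_CUBIC)
cv2.imwrite('pics/st10.png',np.hstack([a,b])); print(bot.get_state()['time'])"
```

```text
time: 21.9
tcp_pos: [0.3841, -0.1195, 0.2697]
orientation: [-2.434, -1.986, 0.008]
ft_force: [0.1, 1.2, -0.8]
gripper_width: 0.044
22.0
```

View pics/st10.png

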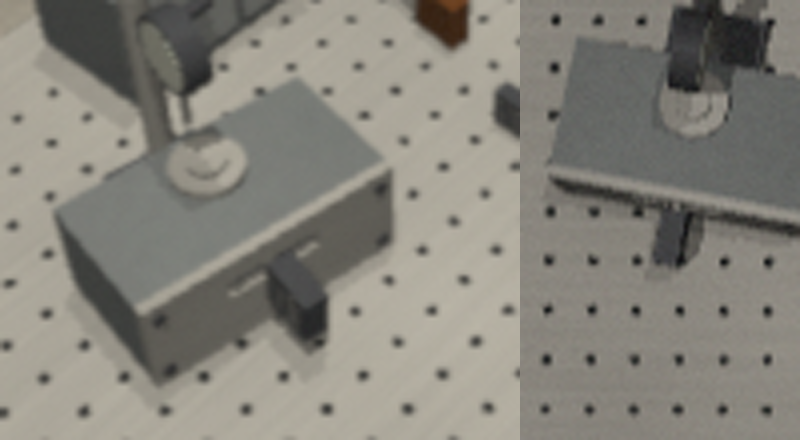

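Both views show the head against the plate (side crop 298,298; top crop 676,235), sitting square and level in the slot. One numeric check follows.

Run:
```python
from h import *
G2=G.copy(); G2[:3,3]+=.0022*G[:3,0]; d=None
for n,f,(v0,v1,u0,u1) in (("side","s10",(190,235,280,305)),("top","t10",(185,210,270,290))):
    d=np.load(f"pics/{f}.npy"); c=vision.camera_params(n); K=np.array(c["mtx"]); P=np.array(c["pose"])
    v,u=np.mgrid[v0:v1,u0:u1]; D=d[v0:v1,u0:u1]
    X=np.stack([(u-K[0,2])/K[0,0]*D,(v-K[1,2])/K[1,1]*D,D],-1)@P[:3,:3].T+P[:3,3]
    X=((X-G2[:3,3])@G2[:3,:3]).reshape(-1,3); m=(X[:,2]>.015)&(X[:,0]<-.006)&(X[:,2]<.072)
    p=X[m]*1000; print(n,len(p),"min",p.min(0).round(1),"max",p.max(0).round(1),"med",np.median(p,0).round(1))
T=rep()
```

```text
side 235 min [-46.9  -7.1  18.3] max [-6.1 11.9 64.3] med [-31.9   6.5  56.7]
top 107 min [-45.2  -8.4  23.4] max [-6.1 10.  66.1] med [-25.7  -0.4  59.6]
t 22.0 tip in gauge mm [-115.9 -279.5  279. ] tool az -0.1913 tilt [0.001  0.0001] F gauge [0.  0.7 0.6] M [-0.01 -0.13  0.02] w 0.0441
```

Run:
```python
from h import *
im=cv2.imread("pics/w9.png"); z=np.load("pics/w9.npz"); d=z["d"]; P=wpose(z["T"])
c=vision.camera_params("wrist"); K=np.array(c["mtx"])
G2=G.copy(); G2[:3,3]+=.0022*G[:3,0]
v,u=np.mgrid[0:400,0:640]
X=np.stack([(u-K[0,2])/K[0,0]*d,(v-K[1,2])/K[1,1]*d,d],-1)@P[:3,:3].T+P[:3,3]; X=(X-G2[:3,3])@G2[:3,:3]
m=(X[...,2]>.02)&(X[...,2]<.09)&(abs(X[...,1])<.03)&(X[...,0]>-.07)&(X[...,0]<.06)&(d>0)
top=X[m&(X[...,2]>.060)&(X[...,2]<.070)&(X[...,0]<0)]*1000
print("head top: n",len(top),"x pct",np.percentile(top[:,0],[1,5,50,95,99]).round(1),"z",np.percentile(top[:,2],[5,50,95]).round(1), "slope", np.polyfit(top[:,0],top[:,2],1).round(3))
roof=X[m&(X[...,2]>.071)&(X[...,2]<.079)]*1000; print("plate front x",np.percentile(roof[:,0],[0.5,1,2,5]).round(1), len(roof)) if len(roof) else 0
cv2.imwrite("pics/w9c.png",cv2.resize(im[200:400,240:400],None,fx=3,fy=3))
```

```text
head top: n 759 x pct [-42.6 -37.2 -14.9  -0.3  -0.1] z [60.2 61.8 65.1] slope [ 0.075 63.18 ]
plate front x [35.2 35.3 35.5 36.3] 930
```

View pics/w9c.png

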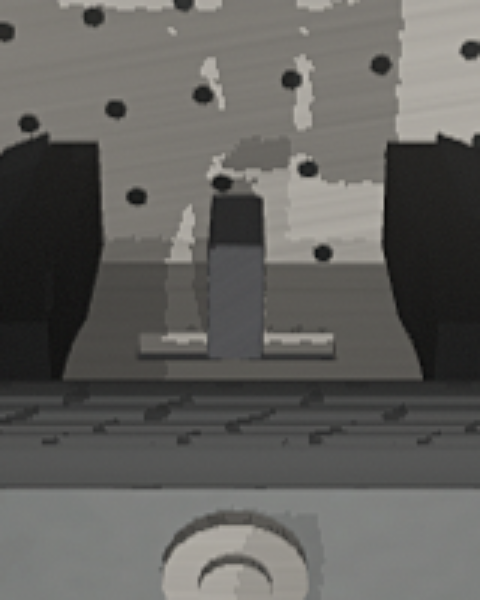

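Run:
```python
from h import *
z=np.load("pics/w9.npz"); P=wpose(z["T"]); G2=G.copy(); G2[:3,3]+=.0022*G[:3,0]
for v,zz in ((281,.0605),(319,.0635)): print(((onz("wrist",(319,v),zz,P)-G2[:3,3])@G2[:3,:3]*1000).round(1))
s=bot.get_state(); print(s["time"],np.array(s["joint_vel"]).round(4))
bot.job_done()
```

```text
[-46.    2.3  60.5]
[-6.   2.5 63.5]
22.0 [-0.0689 -0.0089 -0.0381  0.0014 -0.0045 -0.0069 -0.0048]
the job is handed in; nothing more can be done
```

The pin is in the carriage's hole and, as far as I can tell, fully home. It is released, and the job is handed in at 22.0 s. The system gave no verdict.

**What I did:** I took the larger dark pin; its head measured 40 mm high, against 31 mm for the smaller dark one. I put the nose through the slot and met the carriage face at about 3 N. I then swept along it at about 5–6 N until the pin dropped in, about 2 mm from the slot's middle. From there I pushed it in, let go and backed off.

**Checks that agreed:**
- The shoulder met the plate 30.0 mm of travel after the carriage-face contact, as expected for "home". The highest force I saw was about 6.5 N, though I only read it at the end of each move.
- The last side and top pictures show the head against the plate with the gripper well away.
- In the top view the bystanders look unmoved; I did not measure them.

**Checks that disagreed:**
- **Head position:** after release, the wrist depth points put the head's rear edge at about −42 mm from the plate, against −40 mm nominal. A ray cast put the head's top front edge at −6 mm and its rear edge at −46 mm, and the side and top depth points also reached −45 to −47 mm. I put this down to the head drooping (about 0.075 rad), the 2 mm calibration and the arm still settling in that picture. On that reading the middle of the head's front is about 2–4 mm from the plate, inside the 6 mm allowed but not confirmed tightly.
- **Arm motion:** when I handed in, the arm was still settling slightly (0.07 rad/s in joint 1). It was far from everything.

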